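# Stand up the bottle that fell over on the dispensary turntable

## Task

A square amber medicine bottle has fallen over on the freely spinning turntable. Lift it off, stand it upright, cap up, in the green returns tray and let go of it, setting it down gently without dropping it. You may turn the turntable, but the other jars must stay standing on it, and the cartons and vials on the desk must be left where they are.

Things in the scene. Friction and masses are not known exactly. Their poses are not given: they have to be found in the camera images.
- bottle: the fallen bottle, 0.16 kg: square amber body 46 x 46 mm, 92 mm long, white label, then a neck and a round red cap 36 mm across, 22 mm long; 118 mm overall. Lies on a flat side, cap towards the turntable rim. Origin on its long axis at mid length. Own x runs from base (-59 mm) to cap end (+59 mm; body ends at +33), and points up when it stands cap up; y, z square to its sides
- turntable (a joint): angle of the turntable about its vertical axis, rad, 0 at the start, counter-clockwise from above positive; it has no motor, turns endlessly at a touch and coasts
- turntable_top (a point): centre of the turntable's upper face, on its spin axis, 36 mm above the desk; axes turn with the turntable, z up. White disc 330 mm across and 14 mm thick on a narrower black foot (170 mm across); a steel stub 24 mm across and 30 mm tall stands in its middle
- knob_a (a point): top centre of one orange finger knob fixed upright on the turntable near its rim: cylinder 20 mm across and 45 mm tall, 145 mm from the axis, about 80 degrees counter-clockwise (from above) from where the fallen bottle lies
- knob_b (a point): top centre of the other such knob, about 80 degrees clockwise from the fallen bottle
- tray: green returns tray fixed to the desk, 160 x 160 mm outside, walls 5 mm thick and 14 mm high, floor 5 mm thick, empty. Origin under its centre at desk level, x and y along its sides
- jar0: white jar with blue cap standing on the turntable, 50 mm across, 72 mm tall, origin centre of its underside, z up
- jar1: amber jar with white cap standing on the turntable, same size and origin
- jar2: white jar with green cap standing on the turntable, same size and origin
- carton_green: green medicine carton 130 x 70 x 45 mm lying on the desk, origin centre of its underside
- carton_blue: white and blue carton 120 x 60 x 35 mm on the desk, origin centre of its underside
- carton_red: red and white carton 110 x 55 x 30 mm on the desk, origin centre of its underside
- vial_left: white vial 42 mm across, 70 mm tall, standing on the desk to the robot's left, origin centre of its underside
- vial_right: white vial with yellow cap, same size, standing on the desk to the robot's right
Mind the look-alikes: they are no part of the job. Leave any black look-alike of the jar2 alone.

How it is judged:
On the way:
1. the bottle is lifted clear of the turntable (z of bottle in the frame of turntable_top above 0.085 m and contact force between bottle and turntable below 0.05 N and contact force between the fingers and bottle above 0.5 N), for 0.2 s.
At the end, for the whole second after the job is handed in: Bottle cap up (within 0.1 rad), still and released on the tray floor, within 70 mm of the tray centre along each side; the three jars upright (within 0.15 rad) on the turntable within 150 mm of its axis; each carton and vial within 40 mm of its start (angle between bottle's own x axis and vertical below 0.1 rad and x of bottle in the frame of tray between -0.07 and 0.07 m and y of bottle in the frame of tray between -0.07 and 0.07 m and z of bottle in the frame of tray between 0.056 and 0.07 m and linear speed of bottle below 0.03 m/s and contact force between the fingers and bottle below 0.1 N and angle between each of jar0, jar1, jar2's own z axis and vertical below 0.15 rad and horizontal distance between each of jar0, jar1, jar2 and turntable_top below 0.15 m and z of jar0 in the frame of turntable_top between -0.005 and 0.01 m and z of jar1 in the frame of turntable_top between -0.005 and 0.01 m and z of jar2 in the frame of turntable_top between -0.005 and 0.01 m and distance of each of carton_green, carton_blue, carton_red, vial_left, vial_right from where it was at the start of the episode below 0.04 m); the robot touches nothing.
It fails at once if a jar on the turntable is knocked over or thrown off it (angle between any of jar0, jar1, jar2's own z axis and vertical above 0.6 rad or horizontal distance between any of jar0, jar1, jar2 and turntable_top above 0.165 m).
It fails at once if a carton or vial standing on the desk is shifted more than 40 mm (distance of any of carton_green, carton_blue, carton_red, vial_left, vial_right from where it was at the start of the episode above 0.04 m).
It fails at once if the bottle is dropped, thrown or let fall over (moves faster than 0.5 m/s with no finger on it) (linear speed of bottle above 0.5 m/s and contact force between the fingers and bottle below 0.05 N).
It also fails if it takes over 61 s, if anything falls off the work surface, if the arm or the gripper's body presses on something with over 40 N, if the wrist force passes 120 N, or if a joint passes its speed limit or range.

## Robot

A 7-joint arm with a two-finger parallel gripper is mounted at the origin on the work surface. World frame = base frame: x ahead of the robot, y to its left, z up, the work surface at z = 0. Lengths are in m, angles in rad, forces in N, time in s.
With the tool pointing down it reaches from about 0.425 to 0.875 m from the base axis. Payload 4.7 kg.
Tool frame: the origin (TCP) lies at the very end of the fingers, on their centre line; the grasp point (between the pads) lies 19 mm behind it; z points along the fingers, y is the line along which they close (so a half turn about z gives the same grasp; the last joint's range is limited). The gripper opens to 87 mm and grips with 3 to 60 N. Pads are 19 mm wide; open, the fingers measure 117 mm over their backs; the gripper's body (75 mm by 190 mm) begins 51 mm behind the grasp point.
Start: joints at [-1.268, 0.321, -0.07, 1.45, 0.023, 1.371, -0.057], TCP at [0.185, 0.623, 0.223] pointing down, gripper open.
Joint ranges: [-2.86, 2.86], [-0.3, 2.09], [-1.38, 1.24], [0.06, 2.45], [-1.56, 4.7], [0.09, 2.05], [-2.69, 2.69]. Speed limits (rad/s): [2.57, 2.57, 3.14, 3.14, 3.14, 3.14, 3.14].

## Interface

Orientations are given as a unit quaternion [w, x, y, z].
In Python, from bench import robot, cams, sign_off, nets gives the robot as it stands.
- The arm moves only by the tool carry_out, never from a script. Its argument "series" is a list of rows, each an object with "delta_rot": the turn, a rotation vector about the tool's x, y, z normalised to -1 to 1, where 1 is pi/2 rad, a list of three; "offset": the shift along the tool's x, y, z normalised to -1 to 1, where 1 is 0.4 m, a list of three; "claw": the opening, from 0 (shut) to 1 (fully open). In form: [{"delta_rot": [ax, ay, az], "offset": [tx, ty, tz], "claw": claw}, ...]. A call has 1 to 20 rows; each row shifts and turns the commanded pose from where the row before left it, along the tool's axes as they then stand; what a row does not reach is not made up. A row lasts 1/12 s, in which the tool goes at most 41.7 mm and 7.16 degrees, less where a joint would pass 70% of its speed; a pose out of reach is approached as far as the arm can. A call with a number of a shift or a turn outside -1 to 1 is refused whole. A call with a gripper value outside its range is refused whole. The fingers move at their own pace and stop on an object; the grip force is fixed at half the most. Time passes only in rows, so rows that do not move let the fingers close. It gives the time, the measured TCP pose, the force, the opening and the grip force at its end, in the units of the state.
- robot.get_obs(): the state, without advancing time (a new reading comes with each control period).
- cams.camera(name): name is "side" or "top" or "wrist"; returns a dict with "frame" (480x640x3 uint8, red, green, blue), "mtx" (3x3 intrinsics, pixels), "cam_to_world" (4x4, takes a point from camera to world coordinates). Camera axes: x right, y up, looking along -z (the intrinsics and any distortion apply to the point x, -y, -z); pixel columns grow to the right and rows downward; lengths in m; the calibration is good to about 2 mm. A picture is of the moment at which its call begins. There is no depth.
- sign_off(): hands the job in; it is judged then, once.
Trained networks look in a picture, given as the dict that the camera call returned (one of the last four; its "shot" number tells which), for a name from the list of things; names that differ only in an ending like _2 or _b are one class to them, and where a whole thing is asked for, a point or a joint stands for the part that bears it (a point fixed in the world has none). Each returns a list of dicts, best first, with "conf" (0 to 1); they miss things now and then, are a little off and sometimes report something else, mostly with a low value. They report only what shows in the picture. A call takes as long as a camera call. They do not tell look-alikes from the thing itself.
- nets.spot_in(picture, thing): "bbox" ([left, top, width, height] in pixels, round what is visible of it).
- nets.cut_out(picture, thing): "region" (480x640 bool, what is visible of it) and "bbox" ([left, top, width, height] in pixels, round what is visible of it).
The state is a dict: "t": time; "joint_pos": joint angles; "joint_velocities": joint speeds; "joint_torque": joint torques, N m; "position": TCP position; "tcp_rot": TCP orientation; "force": force on the tool from outside, world axes, zero at the start; "moment": the same for the moment, N m; "grip_width": finger opening in m; "finger_force": force on a finger pad.
Only numpy, scipy, OpenCV 4.12 (cv2) and the standard library are available. Lean on these libraries where they do the work, as an engineer would, in place of code of your own. Each camera call takes 0.05 s, during which the arm holds its last target. There are 200 camera calls.

## Working session

There is one attempt and no reset: what is moved stays moved. The work goes in short steps, Python scripts to look and compute and a tool call to move; the robot and the scene stay as the last step left them, time stands still between calls to the robot, and variables do not carry over. Pictures are saved under pics/ and viewed, at most 10 in all, crops included, and the job is handed in when it is done.

Besides the shell and the picture viewer there is one more tool, called after "Emit:" in YAML: its name, and indented under it one key for each argument. carry_out: Moves the arm, as the interface text tells. Its arguments: {"type":"object","properties":{"series":{"type":"array","items":{"type":"object","properties":{"delta_rot":{"type":"array","items":{"type":"number","minimum":-1,"maximum":1}},"offset":{"type":"array","items":{"type":"number","minimum":-1,"maximum":1}},"claw":{"type":"number"}}}}},"required":["series"]}

```bash
ls; mkdir -p pics; cat > h.py <<'E'
import numpy as np, cv2
from bench import robot, cams, sign_off, nets
def shot(n,f=None):
    p=cams.camera(n)
    if f: cv2.imwrite('pics/'+f,p['frame'][:,:,::-1])
    return p
def ray(p,uv):
    K=np.array(p['mtx']);T=np.array(p['cam_to_world'])
    d=np.linalg.inv(K)@np.array([uv[0],uv[1],1.]); d=np.array([d[0],-d[1],-d[2]])
    return T[:3,3],T[:3,:3]@d
def atz(p,uv,z):
    o,d=ray(p,uv); return o+d*(z-o[2])/d[2]
def proj(p,X):
    K=np.array(p['mtx']);T=np.array(p['cam_to_world'])
    c=T[:3,:3].T@(np.array(X)-T[:3,3]); c=np.array([c[0],-c[1],-c[2]]); q=K@c
    return q[:2]/q[2]
E
python3 - <<'E'
from h import *
np.set_printoptions(precision=3,suppress=True)
a=shot('top','top1.png'); b=shot('side','side1.png')
print(robot.get_obs()); print({k:v for k,v in a.items() if k!='frame'}); print(b['cam_to_world'])
for th in ['bottle','turntable_top','knob_a','knob_b','tray','jar0','jar1','jar2','carton_green','carton_blue','carton_red','vial_left','vial_right']:
    for n,p in (('top',a),('side',b)):
        print(th,n,[(np.round(r['bbox']),round(r['conf'],2)) for r in nets.spot_in(p,th)[:3]])
E
```

```text
pics
{'t': 0.1, 'joint_pos': array([-1.268,  0.322, -0.07 ,  1.452,  0.023,  1.371, -0.057]), 'joint_velocities': array([ 0.001, -0.001,  0.   , -0.005, -0.002, -0.001,  0.001]), 'joint_torque': array([  0.   , -49.257,  -0.406, -31.34 ,  -0.064,   0.039,   0.   ]), 'position': array([0.185, 0.623, 0.222]), 'tcp_rot': array([-0.   ,  0.144,  0.99 , -0.001]), 'force': array([ 0.388, -0.36 ,  0.141]), 'moment': array([0.052, 0.035, 0.007]), 'finger_force': 0.0, 'grip_width': 0.08723062085174237}
{'mtx': array([[464.945,   0.   , 325.029],
       [  0.   , 464.945, 234.789],
       [  0.   ,   0.   ,   1.   ]]), 'cam_to_world': array([[-0.018,  0.987, -0.162,  0.403],
       [-1.   , -0.019, -0.006, -0.015],
       [-0.009,  0.162,  0.987,  1.144],
       [ 0.   ,  0.   ,  0.   ,  1.   ]]), 'shot': 1}
[[ 0.947  0.221 -0.233  0.288]
 [-0.321  0.649 -0.69  -0.91 ]
 [-0.001  0.728  0.686  1.009]
 [ 0.     0.     0.     1.   ]]
bottle top [(array([335., 236.,  48.,  42.]), 0.66)]
bottle side [(array([284., 266.,  49.,  41.]), 0.63)]
turntable_top top [(array([317., 180., 137., 136.]), 0.62)
[... 1302 characters left out ...]
,  56.]), 0.93)]
carton_green side [(array([368., 227.,  63.,  39.]), 0.92)]
carton_blue top [(array([112., 286.,  27.,  18.]), 0.74), (array([119., 194.,  56.,  54.]), 0.59)]
carton_blue side [(array([270., 155.,  45.,  23.]), 0.58), (array([282., 264.,  50.,  43.]), 0.47)]
carton_red top [(array([474., 199.,  54.,  39.]), 0.61), (array([406., 209.,  24.,  27.]), 0.48)]
carton_red side [(array([376., 389.,  66.,  62.]), 0.67)]
vial_left top [(array([111., 285.,  27.,  20.]), 0.59)]
vial_left side [(array([218., 150.,  19.,  32.]), 0.72), (array([375., 390.,  68.,  63.]), 0.54)]
vial_right top [(array([517., 306.,  27.,  17.]), 0.92)]
vial_right side [(array([290., 455.,  24.,  24.]), 0.59)]
```

```bash
python3 - <<'E'
import cv2
a=cv2.imread('pics/top1.png')[120:350,90:560];b=cv2.imread('pics/side1.png')[140:480,200:470]
cv2.imwrite('pics/ta.png',cv2.resize(a,None,fx=1.7,fy=1.7,interpolation=3))
cv2.imwrite('pics/tb.png',cv2.resize(b,None,fx=1.75,fy=1.75,interpolation=3))
E
```

```text
(no output)
```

View pics/ta.png

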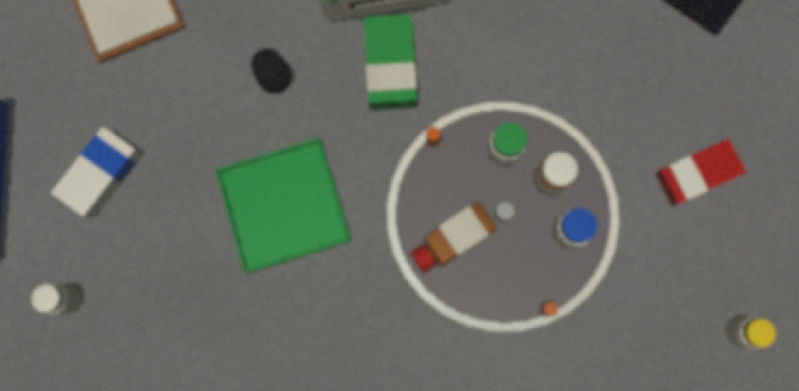

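View pics/tb.png

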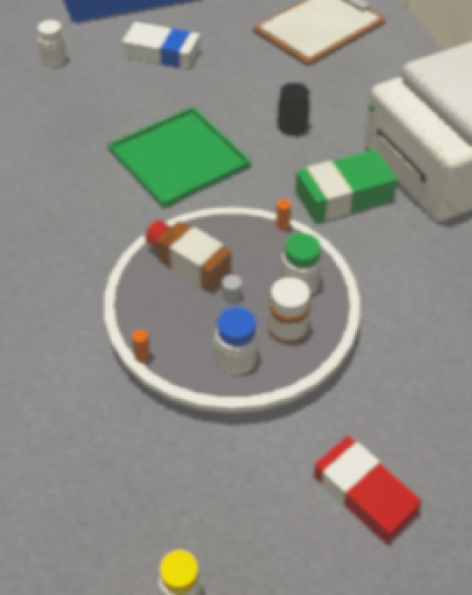

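The top view shows the fallen bottle at about pixel (356,258), with its cap to the lower left. The tray is at (256,241), the stub at (387,244), and the knobs at (345,199) and (414,301). All three jars are on the far right side. The side view agrees. I'll fit the bottle and tray poses next.

```bash
cat > fit.py <<'E'
from h import *
from scipy.optimize import minimize
np.set_printoptions(precision=4,suppress=True)
def hull(p,P,m):
    q=np.array([proj(p,x) for x in P]); h=cv2.convexHull((q*16).astype(np.int32).reshape(-1,1,2))
    cv2.fillConvexPoly(m,h,255,cv2.LINE_AA,4)
def bottle_pts(c,R):
    b=[c+R@np.array([x,y,z]) for x in(-.059,.033) for y in(-.023,.023) for z in(-.023,.023)]
    k=[c+R@np.array([x,.018*np.cos(t),.018*np.sin(t)]) for x in(.037,.059) for t in np.linspace(0,6.28,24)]
    return b,k
def yawR(t): return np.array([[np.cos(t),-np.sin(t),0],[np.sin(t),np.cos(t),0],[0,0,1]])
if __name__=='__main__':
    a,b=shot('top'),shot('side')
    M=[(p,nets.cut_out(p,'bottle')[0]['region']) for p in(a,b)]
    def cost(v):
        s=0
        for p,m in M:
            r=np.zeros((480,640),np.uint8)
            for P in bottle_pts(np.array([v[0],v[1],.059]),yawR(v[2])): hull(p,P,r)
            r=r/255.; s+=1-np.minimum(r,m).sum()/np.maximum(r,m).sum()
        return s
    best=min((minimize(cost,[*atz(a,(356,258),.07)[:2],t],method='Nelder-Mead',options=dict(initial_simplex=np.array([*atz(a,(356,258),.07)[:2],t])+np.array([[0,0,0],[.02,0,0],[0,.02,0],[0,0,.3]]))) for t in(1.9,2.2,2.5)),key=lambda r:r.fun)
    print('bottle',best.x,np.degrees(best.x[2]),best.fun)
    f=a['frame'].astype(int); g=((f[...,1]-f[...,0]>40)&(f[...,1]-f[...,2]>30)).astype(np.uint8); g[:190]=0;g[:,310:]=0
    for name,p in(('top',a),('side',b)):
        f=p['frame'].astype(int); g=((f[...,1]-f[...,0]>35)&(f[...,1]-f[...,2]>20)).astype(np.uint8)
        n,l,st,ce=cv2.connectedComponentsWithStats(g); i=1+np.argmax(st[1:,4])
        c=max(cv2.findContours((l==i).astype(np.uint8),0,2)[0],key=cv2.contourArea)[:,0]
        W=np.array([atz(p,q,.012)[:2] for q in c],np.float32); print('tray',name,st[i],cv2.minAreaRect(W))
    print('stub',atz(a,(387,244),.066),'knobs',atz(a,(344.9,199),.081),atz(a,(413.8,301),.081))
E
python3 fit.py
```

```text
bottle [ 0.5187 -0.0776  2.122 ] 121.582456796007 0.2279622670578495
tray top [ 217  201   79   80 4160] ((0.5792951583862305, 0.16362828016281128), (0.1609143614768982, 0.16015766561031342), 16.31324577331543)
tray side [ 262  201   81   57 2564] ((0.5800713300704956, 0.16317081451416016), (0.16479165852069855, 0.16921420395374298), 16.737321853637695)
stub [ 0.5552 -0.1525  0.066 ] knobs [ 0.6615 -0.0561  0.081 ] [ 0.4219 -0.2059  0.081 ]
```

The measurements agree with the given sizes: the knobs are 283 mm apart, the bottle lies on the bisector between them, and the tray fits as 160 mm square. Before grasping, I'll rehearse the placing pose with an empty gripper to check reach.

```bash
cat > mv.py <<'E'
from h import *
from scipy.spatial.transform import Rotation as Ro
np.set_printoptions(precision=4,suppress=True)
def obs():
    o=robot.get_obs(); q=o['tcp_rot']; return o,np.array(o['position']),Ro.from_quat([q[1],q[2],q[3],q[0]])
def tool(az,pitch):
    """tool x at azimuth az (deg), pointing down, then turned by pitch deg about own y"""
    x=np.array([np.cos(np.radians(az)),np.sin(np.radians(az)),0]);z=np.array([0,0,-1.])
    return Ro.from_matrix(np.c_[x,np.cross(z,x),z])*Ro.from_euler('y',pitch,degrees=True)
def plan(p0,R0,p1,R1,vmax=.036,wmax=6.6,n=None):
    d=R0.inv()*R1; rv=d.as_rotvec(); t=R0.inv().apply(p1-p0)
    n=n or max(1,int(np.ceil(max(np.linalg.norm(t)/vmax,np.degrees(np.linalg.norm(rv))/wmax))))
    r=Ro.from_rotvec(rv/n); S=sum((Ro.from_rotvec(rv*i/n).as_matrix() for i in range(n)),np.zeros((3,3)))
    s=np.linalg.solve(S,t); print('n',n,'offset',np.round(s/.4,4),'rot',np.round(rv/n/(np.pi/2),4))
E
python3 - <<'E'
from mv import *
o,p,R=obs()
H=np.array([.53,.15,.25]); plan(p,R,H,tool(16,0))
R1=tool(16,60); g=np.array([.58,.1635,.16]); tcp=g+.019*R1.apply([0,0,1]); print(tcp)
plan(H,tool(16,0),tcp,R1)
plan(tcp,R1,tcp-[0,0,.1],R1,vmax=.02)
E
```

```text
n 23 offset [-0.0714  0.0466 -0.003 ] rot [ 0.     -0.      0.0712]
[0.5958 0.168  0.1505]
n 10 offset [0.0041 0.0002 0.0313] rot [-0.      0.0667  0.    ]
n 5 offset [-0.0433  0.      0.025 ] rot [0. 0. 0.]
```

Emit:
carry_out:
  series:
    - {"offset": [-0.0728, -0.0556, -0.0044], "delta_rot": [0, 0, 0.07], "claw": 1}
    - {"offset": [-0.065, -0.0645, -0.0044], "delta_rot": [0, 0, 0.07], "claw": 1}
    - {"offset": [-0.0576, -0.0712, -0.0044], "delta_rot": [0, 0, 0.07], "claw": 1}
    - {"offset": [-0.0495, -0.077, -0.0044], "delta_rot": [0, 0, 0.07], "claw": 1}
    - {"offset": [-0.0407, -0.082, -0.0044], "delta_rot": [0, 0, 0.07], "claw": 1}
    - {"offset": [-0.0314, -0.0861, -0.0044], "delta_rot": [0, 0, 0.07], "claw": 1}
    - {"offset": [-0.0218, -0.089, -0.0044], "delta_rot": [0, 0, 0.07], "claw": 1}
    - {"offset": [-0.0118, -0.0908, -0.0044], "delta_rot": [0, 0, 0.07], "claw": 1}
    - {"offset": [-0.0018, -0.0916, -0.0044], "delta_rot": [0, 0, 0.07], "claw": 1}
    - {"offset": [0.0083, -0.0912, -0.0044], "delta_rot": [0, 0, 0.07], "claw": 1}
    - {"offset": [0.0183, -0.0898, -0.0044], "delta_rot": [0, 0, 0.07], "claw": 1}
    - {"offset": [0.028, -0.0872, -0.0044], "delta_rot": [0, 0, 0.07], "claw": 1}
    - {"offset": [0.0374, -0.0836, -0.0044], "delta_rot": [0, 0, 0.07], "claw": 1}
    - {"offset": [0.0463, -0.079, -0.0044], "delta_rot": [0, 0, 0.07], "claw": 1}

```text
t: 2.77
position: [-0.0537, 0.4049, 0.2453]
tcp_rot: [0.003, 0.788, 0.615, -0.004]
force: [0.7, 0.9, 0.7]
grip_width: 0.0873
finger_force: 0.0
```

```bash
python3 - <<'E'
from mv import *
o,p,R=obs(); print(o['t'],p,o['joint_pos'])
R1=tool(16,60); g=np.array([.58,.1635,.16]); tcp=g+.019*R1.apply([0,0,1])
plan(p,R,tcp,R1)
E
```

```text
2.7667 [-0.0537  0.4049  0.2453] [-1.3573 -0.199  -0.3511  1.9442 -0.0721  1.3943 -1.9336]
n 20 offset [0.0221 0.0804 0.0353] rot [-0.0172  0.0304  0.0302]
```

```bash
python3 - <<'E'
from mv import *
o,p,R=obs()
a=np.array([.2,.52,.26]);b=np.array([.52,.2,.26]); H=np.array([.55,.15,.24])
plan(p,R,a,R);plan(a,R,b,R);plan(b,R,H,tool(16,0))
E
```

```text
n 8 offset [ 0.0541  0.0682 -0.0051] rot [0. 0. 0.]
n 13 offset [-0.0448  0.0746  0.0005] rot [0. 0. 0.]
n 10 offset [-0.0047  0.0145  0.005 ] rot [0.0004 0.0005 0.0666]
```

Emit:
carry_out:
  series:
    - {"offset": [0.054, 0.068, -0.005], "delta_rot": [0, 0, 0], "claw": 1}
    - {"offset": [0.054, 0.068, -0.005], "delta_rot": [0, 0, 0], "claw": 1}
    - {"offset": [0.054, 0.068, -0.005], "delta_rot": [0, 0, 0], "claw": 1}
    - {"offset": [0.054, 0.068, -0.005], "delta_rot": [0, 0, 0], "claw": 1}
    - {"offset": [0.054, 0.068, -0.005], "delta_rot": [0, 0, 0], "claw": 1}
    - {"offset": [0.054, 0.068, -0.005], "delta_rot": [0, 0, 0], "claw": 1}
    - {"offset": [0.054, 0.068, -0.005], "delta_rot": [0, 0, 0], "claw": 1}
    - {"offset": [0.054, 0.068, -0.005], "delta_rot": [0, 0, 0], "claw": 1}

```text
t: 3.43
position: [0.2031, 0.5219, 0.2591]
tcp_rot: [0.004, 0.787, 0.617, -0.004]
force: [-0.4, 1.2, 0.6]
grip_width: 0.087
finger_force: 0.0
```

Emit:
carry_out:
  series:
    - {"offset": [-0.045, 0.0745, 0], "delta_rot": [0, 0, 0], "claw": 1}
    - {"offset": [-0.045, 0.0745, 0], "delta_rot": [0, 0, 0], "claw": 1}
    - {"offset": [-0.045, 0.0745, 0], "delta_rot": [0, 0, 0], "claw": 1}
    - {"offset": [-0.045, 0.0745, 0], "delta_rot": [0, 0, 0], "claw": 1}
    - {"offset": [-0.045, 0.0745, 0], "delta_rot": [0, 0, 0], "claw": 1}
    - {"offset": [-0.045, 0.0745, 0], "delta_rot": [0, 0, 0], "claw": 1}
    - {"offset": [-0.045, 0.0745, 0], "delta_rot": [0, 0, 0], "claw": 1}
    - {"offset": [-0.045, 0.0745, 0], "delta_rot": [0, 0, 0], "claw": 1}
    - {"offset": [-0.045, 0.0745, 0], "delta_rot": [0, 0, 0], "claw": 1}
    - {"offset": [-0.045, 0.0745, 0], "delta_rot": [0, 0, 0], "claw": 1}
    - {"offset": [-0.045, 0.0745, 0], "delta_rot": [0, 0, 0], "claw": 1}
    - {"offset": [-0.045, 0.0745, 0], "delta_rot": [0, 0, 0], "claw": 1}
    - {"offset": [-0.045, 0.0745, 0], "delta_rot": [0, 0, 0], "claw": 1}

```text
t: 4.52
position: [0.5228, 0.2002, 0.2621]
tcp_rot: [0.004, 0.787, 0.617, -0.004]
force: [0.2, 0.4, -0.4]
grip_width: 0.0872
finger_force: 0.0
```

Emit:
carry_out:
  series:
    - {"offset": [-0.005, 0.0145, 0.005], "delta_rot": [0, 0, 0.0665], "claw": 1}
    - {"offset": [-0.005, 0.0145, 0.005], "delta_rot": [0, 0, 0.0665], "claw": 1}
    - {"offset": [-0.005, 0.0145, 0.005], "delta_rot": [0, 0, 0.0665], "claw": 1}
    - {"offset": [-0.005, 0.0145, 0.005], "delta_rot": [0, 0, 0.0665], "claw": 1}
    - {"offset": [-0.005, 0.0145, 0.005], "delta_rot": [0, 0, 0.0665], "claw": 1}
    - {"offset": [-0.005, 0.0145, 0.005], "delta_rot": [0, 0, 0.0665], "claw": 1}
    - {"offset": [-0.005, 0.0145, 0.005], "delta_rot": [0, 0, 0.0665], "claw": 1}
    - {"offset": [-0.005, 0.0145, 0.005], "delta_rot": [0, 0, 0.0665], "claw": 1}
    - {"offset": [-0.005, 0.0145, 0.005], "delta_rot": [0, 0, 0.0665], "claw": 1}
    - {"offset": [-0.005, 0.0145, 0.005], "delta_rot": [0, 0, 0.0665], "claw": 1}

```text
t: 5.35
position: [0.5513, 0.1505, 0.2422]
tcp_rot: [0.005, 0.99, 0.139, -0.002]
force: [-0.6, -0.5, 0.0]
grip_width: 0.0871
finger_force: 0.0
```

```bash
python3 - <<'E'
from mv import *
o,p,R=obs(); print(o['t'],p,o['joint_pos'])
R1=tool(16,60); g=np.array([.58,.1635,.16]); tcp=g+.019*R1.apply([0,0,1])
plan(p,R,tcp,R1);plan(tcp,R1,tcp-[0,0,.1],R1,vmax=.02)
E
```

```text
5.35 [0.5513 0.1505 0.2422] [-0.694   0.1502  0.4199  1.6335 -0.052   1.3757 -1.559 ]
n 10 offset [ 0.0003 -0.0013  0.027 ] rot [0.0006 0.067  0.0004]
n 5 offset [-0.0433  0.      0.025 ] rot [0. 0. 0.]
```

Emit:
carry_out:
  series:
    - {"offset": [0, -0.001, 0.027], "delta_rot": [0, 0.067, 0], "claw": 1}
    - {"offset": [0, -0.001, 0.027], "delta_rot": [0, 0.067, 0], "claw": 1}
    - {"offset": [0, -0.001, 0.027], "delta_rot": [0, 0.067, 0], "claw": 1}
    - {"offset": [0, -0.001, 0.027], "delta_rot": [0, 0.067, 0], "claw": 1}
    - {"offset": [0, -0.001, 0.027], "delta_rot": [0, 0.067, 0], "claw": 1}
    - {"offset": [0, -0.001, 0.027], "delta_rot": [0, 0.067, 0], "claw": 1}
    - {"offset": [0, -0.001, 0.027], "delta_rot": [0, 0.067, 0], "claw": 1}
    - {"offset": [0, -0.001, 0.027], "delta_rot": [0, 0.067, 0], "claw": 1}
    - {"offset": [0, -0.001, 0.027], "delta_rot": [0, 0.067, 0], "claw": 1}
    - {"offset": [0, -0.001, 0.027], "delta_rot": [0, 0.067, 0], "claw": 1}

```text
t: 6.18
position: [0.5841, 0.1511, 0.1744]
tcp_rot: [-0.046, 0.896, 0.126, 0.423]
force: [0.7, -0.0, 0.9]
grip_width: 0.0868
finger_force: 0.0
```

Emit:
carry_out:
  series:
    - {"offset": [-0.0433, 0, 0.025], "delta_rot": [0, 0, 0], "claw": 1}
    - {"offset": [-0.0433, 0, 0.025], "delta_rot": [0, 0, 0], "claw": 1}
    - {"offset": [-0.0433, 0, 0.025], "delta_rot": [0, 0, 0], "claw": 1}
    - {"offset": [-0.0433, 0, 0.025], "delta_rot": [0, 0, 0], "claw": 1}
    - {"offset": [-0.0433, 0, 0.025], "delta_rot": [0, 0, 0], "claw": 1}
    - {"offset": [0, 0, 0], "delta_rot": [0, 0, 0], "claw": 1}

```text
t: 6.68
position: [0.5673, 0.1427, 0.1216]
tcp_rot: [-0.044, 0.909, 0.13, 0.394]
force: [-0.5, -0.5, -0.2]
grip_width: 0.087
finger_force: 0.0
```

```bash
python3 - <<'E'
from mv import *
o,p,R=obs(); print(o['t'],p,o['joint_pos'],(tool(16,0).inv()*R).as_rotvec(True))
E
```

```text
6.6833 [0.5673 0.1427 0.1216] [-0.5658 -0.1676  0.2319  2.4484  1.1239  0.0962 -2.691 ] [-1.3134 46.6398 -0.3163]
```

The elbow and wrist joints hit their limits at this pose, so I'll identify the arm's kinematics from the logged poses and pick a feasible plan.

```bash
cat > fk.py <<'E'
import numpy as np, itertools
from scipy.optimize import least_squares
from scipy.spatial.transform import Rotation as Ro
LIM=np.array([[-2.86,2.86],[-.3,2.09],[-1.38,1.24],[.06,2.45],[-1.56,4.7],[.09,2.05],[-2.69,2.69]])
def fk(q,s,L):
    # s: signs of 7 joints ; L: h,L1,a,L2,b,L3
    E=lambda ax,v: Ro.from_euler(ax,v)
    R=E('z',s[0]*q[0])*E('y',q[1]); p=np.array([0,0,L[0]])+R.apply([0,0,L[1]])
    R=R*E('z',s[1]*q[2]); p=p+R.apply([L[2],0,0]); R=R*E('y',q[3]); p=p+R.apply([L[4],0,L[3]])
    R=R*E('z',s[2]*q[4]); R=R*E('y',q[5]); p=p+R.apply([L[6],0,L[5]])
    R=R*E('z',s[3]*q[6]+L[7])
    return p,R
D=[([-1.268,.3215,-.07,1.451,.023,1.371,-.057],[.185,.623,.2225],[0,.144,.99,-.001]),
([-1.3573,-.199,-.3511,1.9442,-.0721,1.3943,-1.9336],[-.0537,.4049,.2453],[.003,.788,.615,-.004]),
([-.694,.1502,.4199,1.6335,-.052,1.3757,-1.559],[.5513,.1505,.2422],[.005,.99,.139,-.002]),
([-.5658,-.1676,.2319,2.4484,1.1239,.0962,-2.691],[.5673,.1427,.1216],[-.044,.909,.13,.394])]
def fit():
    best=None
    for s in itertools.product([1,-1],repeat=4):
      for g in(0,1.57,3.14,-1.57):
        def res(L):
            e=[]
            for q,p,r in D:
                P,R=fk(q,s,L); e+=list(P-p)+list(.3*(R.inv()*Ro.from_quat([r[1],r[2],r[3],r[0]])).as_rotvec())
            return e
        r=least_squares(res,[.35,.4,0,.4,0,.3,0,g])
        if best is None or r.cost<best[0]: best=(r.cost,s,r.x,np.array(res(r.x)).reshape(4,6))
    return best
if __name__=='__main__':
    np.set_printoptions(precision=4,suppress=True); print(*fit(),sep='\n')
E
python3 fk.py
```

```text
0.0007535342637887647
(-1, -1, -1, -1)
[ 0.5038  0.4675 -0.0239  0.6041  0.1496  0.4615  0.0353  1.5713]
[[-0.0282  0.0089  0.0038  0.0003  0.0001 -0.0001]
 [-0.0158  0.0055 -0.0071  0.0003 -0.0001 -0.    ]
 [-0.0099  0.0124 -0.0004  0.0002 -0.0002  0.0001]
 [-0.0002 -0.0046  0.0036 -0.0002  0.0002  0.0001]]
```

Emit:
carry_out:
  series:
    - {"offset": [0.05, 0, -0.05], "delta_rot": [0, -0.04, 0], "claw": 1}
    - {"offset": [0.05, 0, -0.05], "delta_rot": [0, -0.04, 0], "claw": 1}
    - {"offset": [0.05, 0, -0.05], "delta_rot": [0, -0.04, 0], "claw": 1}

```text
t: 6.93
position: [0.5746, 0.1337, 0.1768]
tcp_rot: [-0.021, 0.927, 0.125, 0.354]
force: [2.4, -1.6, 1.2]
grip_width: 0.0872
finger_force: 0.0
```

```bash
cat > log.py <<'E'
from mv import *; import json
o,p,R=obs(); q=[list(map(float,o[k])) for k in('joint_pos','position','tcp_rot')]
open('log.txt','a').write(json.dumps(q)+'\n'); print(o['t'],p,o['joint_pos'],R.as_matrix().round(2).tolist())
E
python3 log.py
```

```text
6.9333 [0.5746 0.1337 0.1768] [-0.8358 -0.2719  0.4539  2.3206  0.6001  0.4023 -2.1322] [[0.72, 0.25, 0.65], [0.22, -0.97, 0.13], [0.66, 0.05, -0.75]]
```

Emit:
carry_out:
  series:
    - {"offset": [0, -0.05, -0.05], "delta_rot": [0, -0.07, -0.07], "claw": 1}
    - {"offset": [0, 0.05, 0], "delta_rot": [0, -0.07, -0.07], "claw": 1}
    - {"offset": [0, 0.05, 0], "delta_rot": [0, -0.07, -0.07], "claw": 1}
    - {"offset": [0, 0.05, 0], "delta_rot": [0, -0.07, -0.07], "claw": 1}
    - {"offset": [0, 0.05, 0], "delta_rot": [0, -0.07, -0.07], "claw": 1}
    - {"offset": [0, 0.05, 0], "delta_rot": [0, -0.07, -0.07], "claw": 1}

```text
t: 7.43
position: [0.6029, 0.067, 0.2141]
tcp_rot: [0.101, 0.923, 0.356, 0.107]
force: [0.6, -1.6, -0.1]
grip_width: 0.0869
finger_force: 0.0
```

```bash
python3 log.py
```

```text
7.4333 [0.6029 0.067  0.2141] [-0.9956  0.0402  0.7584  1.8395  0.1691  1.0388 -1.1444] [[0.72, 0.64, 0.27], [0.68, -0.73, -0.11], [0.12, 0.26, -0.96]]
```

Emit:
carry_out:
  series:
    - {"offset": [0.05, 0.05, 0], "delta_rot": [0.07, -0.07, -0.07], "claw": 1}
    - {"offset": [0.05, 0.05, 0], "delta_rot": [0.07, -0.07, -0.07], "claw": 1}
    - {"offset": [0.05, 0.05, 0], "delta_rot": [0.07, -0.07, -0.07], "claw": 1}
    - {"offset": [0.05, 0.05, 0], "delta_rot": [0.07, -0.07, -0.07], "claw": 1}

```text
t: 7.77
position: [0.7027, 0.0709, 0.2276]
tcp_rot: [0.042, 0.882, 0.463, -0.073]
force: [0.7, 1.0, 3.0]
grip_width: 0.087
finger_force: 0.0
```

```bash
python3 log.py; cat > fk2.py <<'E'
import numpy as np, json
from fk import D,LIM
from scipy.spatial.transform import Rotation as Ro
from scipy.optimize import least_squares
def frames(q):
    E=Ro.from_euler; R=Ro.identity(); out=[R]
    for ax,v in zip('zyzyzyz',np.array(q)*[-1,1,-1,1,-1,1,-1]): R=R*E(ax,v); out.append(R)
    return out,R*E('z',np.pi/2)
data=D+[tuple(json.loads(l)) for l in open('log.txt')]
# link vectors after joints 1(2,4,6): base z, [x,y,z] after j1.. reduced set, ridge on small offsets
cols=[(0,2),(1,0),(1,1),(2,1),(2,2),(3,0),(3,1),(4,0),(4,1),(4,2),(5,0),(6,0),(6,1),(6,2)]
def rowsof(q):
    f,_=frames(q); return np.stack([f[k].as_matrix()[:,i] for k,i in cols],1)
A=np.vstack([rowsof(d[0]) for d in data]); b=np.hstack([d[1] for d in data])
W=np.array([0 if i==2 else 3e-3 for k,i in cols])
L=np.linalg.lstsq(np.vstack([A,np.diag(W)]),np.r_[b,np.zeros(len(cols))],rcond=None)[0]
def fk(q): return rowsof(q)@L,frames(q)[1]
def ik(p,R,seed=None,tries=30,rng=np.random.default_rng(0)):
    best=None
    for t in range(tries):
        x0=seed if (seed is not None and t==0) else rng.uniform(LIM[:,0]*.9,LIM[:,1]*.9)
        r=least_squares(lambda q:np.r_[fk(q)[0]-p,.3*(R.inv()*fk(q)[1]).as_rotvec()],np.clip(x0,LIM[:,0]+.03,LIM[:,1]-.03),bounds=(LIM[:,0]+.02,LIM[:,1]-.02),max_nfev=60)
        if best is None or r.cost<best[0]: best=(r.cost,r.x)
        if best[0]<1e-7: break
    return np.sqrt(2*best[0]),best[1]
if __name__=='__main__':
    np.set_printoptions(precision=4,suppress=True)
    print(list(zip(cols,L.round(4)))); print((A@L-b).reshape(-1,3))
E
python3 fk2.py
```

```text
7.7667 [0.7027 0.0709 0.2276] [-0.6411  0.6125  0.7322  1.185  -0.2519  1.5689 -0.5807] [[0.56, 0.82, -0.09], [0.81, -0.57, -0.14], [-0.17, 0.01, -0.99]]
[((0, 2), np.float64(0.2499)), ((1, 0), np.float64(-0.0001)), ((1, 1), np.float64(-0.0078)), ((2, 1), np.float64(-0.0078)), ((2, 2), np.float64(0.4679)), ((3, 0), np.float64(-0.0004)), ((3, 1), np.float64(-0.0051)), ((4, 0), np.float64(0.0002)), ((4, 1), np.float64(-0.0051)), ((4, 2), np.float64(0.5137)), ((5, 0), np.float64(0.0001)), ((6, 0), np.float64(0.0001)), ((6, 1), np.float64(-0.0007)), ((6, 2), np.float64(0.3687))]
[[ 0.0001 -0.0002 -0.0003]
 [-0.0001  0.     -0.    ]
 [ 0.     -0.      0.0001]
 [ 0.      0.      0.0001]
 [-0.      0.     -0.    ]
 [-0.      0.      0.    ]
 [ 0.0001  0.      0.0002]]
```

```bash
cat > scan.py <<'E'
from fk2 import *; from mv import tool
import sys
np.set_printoptions(precision=2,suppress=True)
zb=np.array([0,0,1.])
def grasp(a,cz=121.6,gx=-.008,up=.005,B=np.array([.5187,-.0776,.059])):
    c=np.array([np.cos(np.radians(cz)),np.sin(np.radians(cz)),0]); R=tool(cz,a)
    return B+gx*c+up*zb+.019*R.apply([0,0,1]),R
def place(a,phi,T,gx=-.008,up=.005,dz=0):
    R=tool(phi,90+a); f=np.array([np.cos(np.radians(phi)),np.sin(np.radians(phi)),0])
    return T+[0,0,.064+dz]+gx*zb-up*f+.019*R.apply([0,0,1]),R
if __name__=='__main__':
    for a in(0,-20,-30,-45):
        e,q=ik(*grasp(a),tries=8); print('grasp',a,round(e,4),q)
        for phi in range(16,376,30):
            e,q=ik(*place(a,phi,np.array([.58,.1635,0])),tries=5)
            if e<.05: print('  place',a,phi,round(e,4),q)
E
time python3 scan.py
```

```text
grasp 0 0.0004 [ 1.19  0.67 -1.36  1.91  0.72  1.18  0.12]
  place 0 16 0.0188 [ 0.16  0.99 -0.41  2.43  3.35  1.78  1.95]
  place 0 46 0.0 [ 1.49  1.64 -1.1   2.28 -1.41  0.31  1.77]
  place 0 76 0.0001 [ 1.14  1.28 -0.95  1.9  -0.75  0.93  0.89]
  place 0 106 0.0 [ 1.    1.67 -1.31  1.44  0.01  1.39  0.28]
  place 0 136 0.0 [ 0.45  1.44 -0.82  0.98 -0.34  1.99  0.56]
  place 0 256 0.0002 [-1.01  1.38  0.66  1.03  0.41  2.03  2.46]
  place 0 286 0.0 [-0.75  1.06 -0.13  1.48  1.17  1.95  2.06]
  place 0 316 0.0 [-0.67  0.92 -0.3   1.93  1.59  1.82  1.88]
  place 0 346 0.0 [-1.57  1.02  0.61  2.34  1.76  1.08  1.37]
grasp -20 0.0 [ 0.71  0.21 -0.86  2.09  0.65  0.86  0.01]
  place -20 46 0.0 [ 0.21  0.47 -0.06  2.38  4.21  1.04  1.31]
  place -20 76 0.0002 [-0.24  0.73  0.57  2.02  4.67  1.57  1.08]
  place -20 106 0.0 [ 0.83  1.12 -0.92  1.55 -0.32  1.29  0.5 ]
  place -20 136 0.0002 [ 0.6   1.41 -1.17  1.11  0.11  1.81  0.4 ]
  place -20 166 0.0453 [ 0.2   1.2  -0.64  0.97 -0.06  2.03  0.88]
  place -20 226 0.0439 [-0.86  1.23  0.74  1.01 -0.05  2.03  2.27]
  place -20 256 0.0004 [-
[... 1252 characters left out ...]
 0.49  0.51]
  place -45 76 0.0 [-0.71  0.6   0.97  2.03 -1.41  1.31  0.77]
  place -45 106 0.0 [ 0.2   0.61 -0.15  1.67 -0.68  1.26  0.69]
  place -45 136 0.0 [ 0.06  0.79 -0.12  1.36 -0.46  1.59  0.89]
  place -45 166 0.0 [ 0.13  0.99 -0.53  1.1   0.03  1.82  0.98]
  place -45 196 0.0 [-0.69  1.11  0.81  1.04 -0.51  2.    1.89]
  place -45 226 0.0 [-0.06  1.06 -0.79  1.1   0.73  2.02  1.58]
  place -45 256 0.0001 [-0.07  0.98 -0.88  1.34  1.    1.92  1.87]
  place -45 286 0.0 [ 0.03  0.91 -1.05  1.66  1.28  1.79  2.1 ]
  place -45 316 0.0 [ 0.16  0.71 -1.1   1.99  1.45  1.46  2.35]
  place -45 346 0.0276 [-1.69  0.55  1.22  2.26  0.22  0.17 -2.67]
real	1m14.662s
user	1m15.104s
sys	0m0.176s
```

Pointing the tool left at the tray (azimuth 106°) with a 30° lean at the grasp puts both poses well inside the joint limits. Next is the pre-grasp pose.

```bash
python3 - <<'E'
from mv import *; from scan import grasp
o,p,R=obs(); np.set_printoptions(precision=4,suppress=True)
G,Rg=grasp(-30); pre=G-.13*Rg.apply([0,0,1]); print(G,pre)
mid=np.array([.58,.03,.26]); plan(p,R,pre,Rg,n=14); 
E
```

```text
[ 0.5279 -0.0925  0.0475] [ 0.4938 -0.0371  0.1601]
n 14 offset [-0.0184 -0.0388  0.0176] rot [-0.0176 -0.0142 -0.0497]
```

Emit:
carry_out:
  series:
    - {"offset": [-0.0184, -0.0388, 0.0176], "delta_rot": [-0.0176, -0.0142, -0.0497], "claw": 1}
    - {"offset": [-0.0184, -0.0388, 0.0176], "delta_rot": [-0.0176, -0.0142, -0.0497], "claw": 1}
    - {"offset": [-0.0184, -0.0388, 0.0176], "delta_rot": [-0.0176, -0.0142, -0.0497], "claw": 1}
    - {"offset": [-0.0184, -0.0388, 0.0176], "delta_rot": [-0.0176, -0.0142, -0.0497], "claw": 1}
    - {"offset": [-0.0184, -0.0388, 0.0176], "delta_rot": [-0.0176, -0.0142, -0.0497], "claw": 1}
    - {"offset": [-0.0184, -0.0388, 0.0176], "delta_rot": [-0.0176, -0.0142, -0.0497], "claw": 1}
    - {"offset": [-0.0184, -0.0388, 0.0176], "delta_rot": [-0.0176, -0.0142, -0.0497], "claw": 1}
    - {"offset": [-0.0184, -0.0388, 0.0176], "delta_rot": [-0.0176, -0.0142, -0.0497], "claw": 1}
    - {"offset": [-0.0184, -0.0388, 0.0176], "delta_rot": [-0.0176, -0.0142, -0.0497], "claw": 1}
    - {"offset": [-0.0184, -0.0388, 0.0176], "delta_rot": [-0.0176, -0.0142, -0.0497], "claw": 1}
    - {"offset": [-0.0184, -0.0388, 0.0176], "delta_rot": [-0.0176, -0.0142, -0.0497], "claw": 1}
    - {"offset": [-0.0184, -0.0388, 0.0176], "delta_rot": [-0.0176, -0.0142, -0.0497], "claw": 1}
    - {"offset": [-0.0184, -0.0388, 0.0176], "delta_rot": [-0.0176, -0.0142, -0.0497], "claw": 1}
    - {"offset": [-0.0184, -0.0388, 0.0176], "delta_rot": [-0.0176, -0.0142, -0.0497], "claw": 1}
    - {"offset": [0, 0, 0], "delta_rot": [0, 0, 0], "claw": 1}

```text
t: 9.02
position: [0.4877, -0.04, 0.1573]
tcp_rot: [0.225, 0.473, 0.842, -0.128]
force: [-0.6, -0.9, -0.9]
grip_width: 0.0868
finger_force: 0.0
```

```bash
python3 - <<'E'
from mv import *; from scan import grasp
o,p,R=obs(); np.set_printoptions(precision=4,suppress=True)
G,Rg=grasp(-30); pre=G-.13*Rg.apply([0,0,1]); print(p,o['joint_pos'])
p2=G-.08*Rg.apply([0,0,1]);plan(p,R,p2,Rg); plan(p2,Rg,G,Rg,vmax=.014)
w=shot('wrist','w1.png')
E
```

```text
[ 0.4877 -0.04    0.1573] [-1.0687 -0.1585  0.671   2.1716  0.6971  1.1229 -0.175 ]
n 2 offset [-0.0025  0.0087  0.0599] rot [-0.0018  0.0003 -0.0011]
n 6 offset [ 0.     -0.      0.0333] rot [0. 0. 0.]
```

View pics/w1.png

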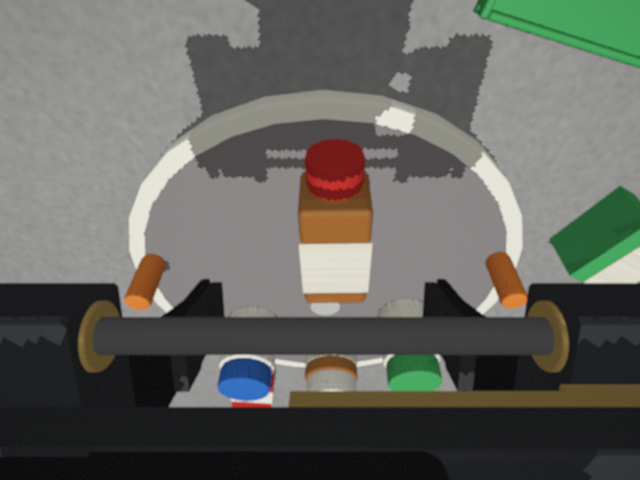

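The wrist view shows the bottle at (336,220), between the fingers once the planned 7 mm +y correction is made. The jars and knobs are clear of the fingers. Approaching now.

Emit:
carry_out:
  series:
    - {"offset": [-0.0025, 0.0087, 0.06], "delta_rot": [-0.0018, 0, -0.001], "claw": 1}
    - {"offset": [-0.0025, 0.0087, 0.06], "delta_rot": [-0.0018, 0, -0.001], "claw": 1}
    - {"offset": [0, 0, 0], "delta_rot": [0, 0, 0], "claw": 1}

```text
t: 9.32
position: [0.5108, -0.0575, 0.1172]
tcp_rot: [0.228, 0.473, 0.842, -0.127]
force: [-0.3, -0.6, 0.3]
grip_width: 0.0872
finger_force: 0.0
```

```bash
python3 - <<'E'
from mv import *; from scan import grasp
o,p,R=obs(); np.set_printoptions(precision=4,suppress=True)
G,Rg=grasp(-30); print(p,o['joint_pos'])
plan(p,R,G,Rg,vmax=.014)
w=shot('wrist','w2.png')
f=w['frame'].astype(int); m=(f[...,0]>90)&(f[...,1]<60)&(f[...,2]<60); v,u=np.nonzero(m[:330]); 
print('cap centroid',u.mean(),v.mean(),len(u)); 
c=np.array([np.cos(np.radians(121.6)),np.sin(np.radians(121.6)),0]); B=np.array([.5187,-.0776,.059])
for s in(-.059,.033,.059): print(s,proj(w,B+s*c+[0,0,.023 if s<.05 else .018]))
E
```

```text
[ 0.5108 -0.0575  0.1172] [-1.0435 -0.0433  0.7397  2.1826  0.6734  0.9667 -0.1408]
n 6 offset [ 0.0006 -0.0016  0.0332] rot [-0.0001  0.0004 -0.0004]
cap centroid 314.6218269038577 171.13911653008196 5003
-0.059 [316.5462 333.6613]
0.033 [313.61   229.3686]
0.059 [312.5668 178.6847]
```

View pics/w2.png

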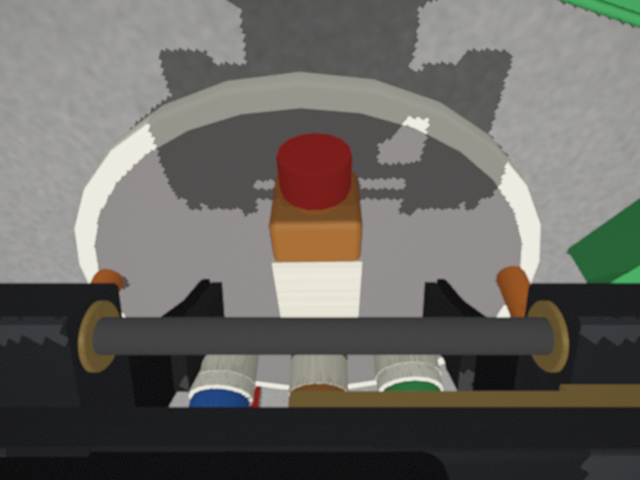

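The cap is at (314,170) and the body is centred at column 316, within 2–3 px of the projected model laterally. Descending and gripping.

Emit:
carry_out:
  series:
    - {"offset": [0.0006, -0.0016, 0.0332], "delta_rot": [0, 0, 0], "claw": 1}
    - {"offset": [0.0006, -0.0016, 0.0332], "delta_rot": [0, 0, 0], "claw": 1}
    - {"offset": [0.0006, -0.0016, 0.0332], "delta_rot": [0, 0, 0], "claw": 1}
    - {"offset": [0.0006, -0.0016, 0.0332], "delta_rot": [0, 0, 0], "claw": 1}
    - {"offset": [0.0006, -0.0016, 0.0332], "delta_rot": [0, 0, 0], "claw": 1}
    - {"offset": [0.0006, -0.0016, 0.0332], "delta_rot": [0, 0, 0], "claw": 1}
    - {"offset": [0, 0, 0], "delta_rot": [0, 0, 0], "claw": 1}

```text
t: 9.95
position: [0.5282, -0.0911, 0.0488]
tcp_rot: [0.228, 0.472, 0.842, -0.127]
force: [-0.5, -0.3, 0.6]
grip_width: 0.0868
finger_force: 0.0
```

Emit:
carry_out:
  series:
    - {"claw": 0.7, "offset": [0, 0, 0], "delta_rot": [0, 0, 0]}
    - {"claw": 0.6, "offset": [0, 0, 0], "delta_rot": [0, 0, 0]}
    - {"claw": 0.5, "offset": [0, 0, 0], "delta_rot": [0, 0, 0]}
    - {"claw": 0.3, "offset": [0, 0, 0], "delta_rot": [0, 0, 0]}
    - {"claw": 0, "offset": [0, 0, 0], "delta_rot": [0, 0, 0]}
    - {"claw": 0, "offset": [0, 0, 0], "delta_rot": [0, 0, 0]}
    - {"claw": 0, "offset": [0, 0, 0], "delta_rot": [0, 0, 0]}
    - {"claw": 0, "offset": [0, 0, 0], "delta_rot": [0, 0, 0]}

```text
t: 10.62
position: [0.5283, -0.0908, 0.0493]
tcp_rot: [0.228, 0.472, 0.842, -0.125]
force: [-1.7, 1.7, 1.5]
grip_width: 0.0457
finger_force: 29.9
```

```bash
python3 - <<'E'
from mv import *; from scan import grasp,place
o,p,R=obs(); np.set_printoptions(precision=4,suppress=True)
G,Rg=grasp(-30); print(p-G,o['t'],o['joint_pos'],o['grip_width'],o['finger_force'],o['force'])
U=p+[0,0,.17]; plan(p,R,U,R,vmax=.02)
P,Rp=place(-30,106,np.array([.58,.1635,0]),dz=.09); print(P); plan(U,R,P,Rp,wmax=5)
E
```

```text
[0.0004 0.0018 0.0018] 10.6167 [-0.9689  0.1423  0.798   2.2155  0.6085  0.719  -0.0794] 0.04565056076545693 29.905463664094896 [-1.6999  1.7308  1.466 ]
n 9 offset [-0.0237  0.0002 -0.0408] rot [0. 0. 0.]
[0.5768 0.1745 0.1365]
n 19 offset [0.029  0.0193 0.0197] rot [-0.0025  0.0524  0.0098]
```

Gripped at 46 mm with 30 N. Now lifting.

Emit:
carry_out:
  series:
    - {"offset": [-0.0237, 0, -0.0408], "delta_rot": [0, 0, 0], "claw": 0}
    - {"offset": [-0.0237, 0, -0.0408], "delta_rot": [0, 0, 0], "claw": 0}
    - {"offset": [-0.0237, 0, -0.0408], "delta_rot": [0, 0, 0], "claw": 0}
    - {"offset": [-0.0237, 0, -0.0408], "delta_rot": [0, 0, 0], "claw": 0}
    - {"offset": [-0.0237, 0, -0.0408], "delta_rot": [0, 0, 0], "claw": 0}
    - {"offset": [-0.0237, 0, -0.0408], "delta_rot": [0, 0, 0], "claw": 0}
    - {"offset": [-0.0237, 0, -0.0408], "delta_rot": [0, 0, 0], "claw": 0}
    - {"offset": [-0.0237, 0, -0.0408], "delta_rot": [0, 0, 0], "claw": 0}
    - {"offset": [-0.0237, 0, -0.0408], "delta_rot": [0, 0, 0], "claw": 0}
    - {"offset": [0, 0, 0], "delta_rot": [0, 0, 0], "claw": 0}
    - {"offset": [0, 0, 0], "delta_rot": [0, 0, 0], "claw": 0}
    - {"offset": [0, 0, 0], "delta_rot": [0, 0, 0], "claw": 0}

```text
t: 11.62
position: [0.5268, -0.0912, 0.2177]
tcp_rot: [0.227, 0.472, 0.842, -0.126]
force: [0.1, -0.0, -2.4]
grip_width: 0.0456
finger_force: 29.9
```

```bash
python3 - <<'E'
from mv import *; from scan import grasp,place
o,p,R=obs(); np.set_printoptions(precision=4,suppress=True)
print(p,o['joint_pos'],o['grip_width'],o['finger_force'],o['force'])
P,Rp=place(-30,106,np.array([.58,.1635,0]),dz=.12)
M=np.array([.52,.05,.23]); Rm=tool(115,10)
plan(p,R,M,Rm,wmax=5.);plan(M,Rm,P,Rp,wmax=5.)
E
```

```text
[ 0.5268 -0.0912  0.2177] [-1.018  -0.1817  0.7398  2.0499  0.6915  1.1648  0.0095] 0.04564597063381201 29.90593082406166 [ 0.0638 -0.0422 -2.437 ]
n 9 offset [ 0.0345  0.0172 -0.0109] rot [0.0016 0.0495 0.0081]
n 11 offset [0.0108 0.0219 0.0249] rot [-0.0054  0.0504  0.0077]
```

Emit:
carry_out:
  series:
    - {"offset": [0.0345, 0.0172, -0.0109], "delta_rot": [0.0016, 0.0495, 0.0081], "claw": 0}
    - {"offset": [0.0345, 0.0172, -0.0109], "delta_rot": [0.0016, 0.0495, 0.0081], "claw": 0}
    - {"offset": [0.0345, 0.0172, -0.0109], "delta_rot": [0.0016, 0.0495, 0.0081], "claw": 0}
    - {"offset": [0.0345, 0.0172, -0.0109], "delta_rot": [0.0016, 0.0495, 0.0081], "claw": 0}
    - {"offset": [0.0345, 0.0172, -0.0109], "delta_rot": [0.0016, 0.0495, 0.0081], "claw": 0}
    - {"offset": [0.0345, 0.0172, -0.0109], "delta_rot": [0.0016, 0.0495, 0.0081], "claw": 0}
    - {"offset": [0.0345, 0.0172, -0.0109], "delta_rot": [0.0016, 0.0495, 0.0081], "claw": 0}
    - {"offset": [0.0345, 0.0172, -0.0109], "delta_rot": [0.0016, 0.0495, 0.0081], "claw": 0}
    - {"offset": [0.0345, 0.0172, -0.0109], "delta_rot": [0.0016, 0.0495, 0.0081], "claw": 0}
    - {"offset": [0, 0, 0], "delta_rot": [0, 0, 0], "claw": 0}

```text
t: 12.45
position: [0.5215, 0.0496, 0.2298]
tcp_rot: [-0.073, 0.536, 0.839, 0.046]
force: [-0.7, -1.1, -1.4]
grip_width: 0.0457
finger_force: 29.9
```

```bash
python3 - <<'E'
from mv import *; from scan import grasp,place; import fk2
o,p,R=obs(); np.set_printoptions(precision=4,suppress=True)
print(p,o['joint_pos'],o['grip_width'],o['finger_force'],o['force'])
P,Rp=place(-30,106,np.array([.58,.1635,0]),dz=.12)
print(fk2.ik(P,Rp,seed=o['joint_pos'],tries=1),fk2.ik(P-[0,0,.12],Rp,seed=o['joint_pos'],tries=1))
plan(p,R,P,Rp,wmax=5.)
E
```

```text
[0.5215 0.0496 0.2298] [-0.9455  0.1458  1.0069  1.7317 -0.278   1.423   0.5491] 0.045665417425782076 29.90526272628096 [-0.7101 -1.1405 -1.3744]
(np.float64(0.0029457859302420147), array([-0.2623,  0.6522,  0.5715,  1.6024, -1.1313,  1.7896,  0.858 ])) (np.float64(0.022678478983708318), array([-0.0259,  0.684 ,  0.218 ,  1.7003, -1.0192,  1.474 ,  0.9282]))
n 11 offset [0.011  0.0216 0.025 ] rot [-0.0053  0.0505  0.0075]
```

Emit:
carry_out:
  series:
    - {"offset": [0.011, 0.0216, 0.025], "delta_rot": [-0.0053, 0.0505, 0.0075], "claw": 0}
    - {"offset": [0.011, 0.0216, 0.025], "delta_rot": [-0.0053, 0.0505, 0.0075], "claw": 0}
    - {"offset": [0.011, 0.0216, 0.025], "delta_rot": [-0.0053, 0.0505, 0.0075], "claw": 0}
    - {"offset": [0.011, 0.0216, 0.025], "delta_rot": [-0.0053, 0.0505, 0.0075], "claw": 0}
    - {"offset": [0.011, 0.0216, 0.025], "delta_rot": [-0.0053, 0.0505, 0.0075], "claw": 0}
    - {"offset": [0.011, 0.0216, 0.025], "delta_rot": [-0.0053, 0.0505, 0.0075], "claw": 0}
    - {"offset": [0.011, 0.0216, 0.025], "delta_rot": [-0.0053, 0.0505, 0.0075], "claw": 0}
    - {"offset": [0.011, 0.0216, 0.025], "delta_rot": [-0.0053, 0.0505, 0.0075], "claw": 0}
    - {"offset": [0.011, 0.0216, 0.025], "delta_rot": [-0.0053, 0.0505, 0.0075], "claw": 0}
    - {"offset": [0.011, 0.0216, 0.025], "delta_rot": [-0.0053, 0.0505, 0.0075], "claw": 0}
    - {"offset": [0.011, 0.0216, 0.025], "delta_rot": [-0.0053, 0.0505, 0.0075], "claw": 0}
    - {"offset": [0, 0, 0], "delta_rot": [0, 0, 0], "claw": 0}

```text
t: 13.45
position: [0.574, 0.1755, 0.1622]
tcp_rot: [-0.403, 0.522, 0.691, 0.298]
force: [-0.7, 0.3, -2.7]
grip_width: 0.0456
finger_force: 29.9
```

```bash
python3 - <<'E'
from mv import *; from scan import grasp,place
o,p,R=obs(); np.set_printoptions(precision=4,suppress=True)
print(o['t'],p,o['joint_pos'],o['grip_width'],o['force'])
P,Rp=place(-30,106,np.array([.58,.1635,0]),dz=.12)
print(p-P,(Rp.inv()*R).as_rotvec(True))
a=shot('top','top3.png');b=shot('side','side3.png')
A=a['frame'][130:340,180:480][:,:,::-1];B=b['frame'][130:380,200:440][:,:,::-1]
A=cv2.resize(A,(400*300//300,280));B=cv2.resize(B,(384,400))
A=cv2.copyMakeBorder(A,0,120,0,0,0); cv2.imwrite('pics/both3.png',np.hstack([A,B]))
E
```

```text
13.45 [0.574  0.1755 0.1622] [-0.36    0.6905  0.7075  1.6224 -1.1903  1.8398  0.8909] 0.04564357062177165 [-0.6784  0.2639 -2.7452]
[-0.0029  0.001  -0.0043] [0.3909 0.1189 0.3812]
```

View pics/both3.png

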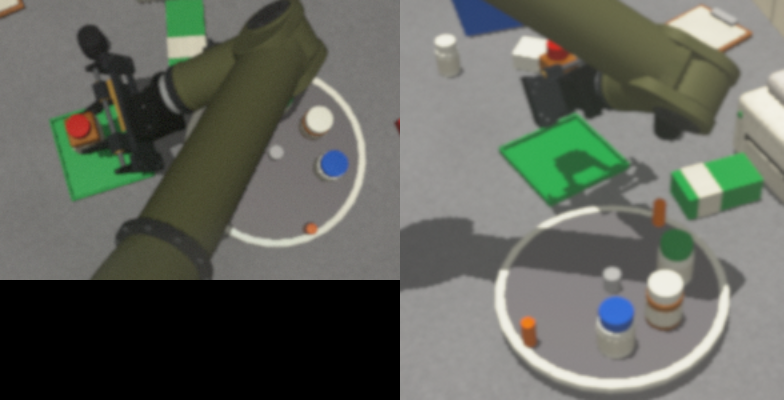

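The pictures show the bottle held cap up over the tray, with the cap at about (79,127) in the left panel. The jars and cartons are undisturbed. Lowering it close to the tray floor now.

```bash
python3 - <<'E'
from mv import *; from scan import place
o,p,R=obs()
P,Rp=place(-30,106,np.array([.58,.1635,0]),dz=.012)
plan(p,R,P,Rp,vmax=.012); plan(P,Rp,P-[0,0,.002],Rp,n=1)
E
```

```text
n 9 offset [-0.03  0.    0.01] rot [-0.  0. -0.]
n 1 offset [-0.  0.  0.] rot [0. 0. 0.]
```

```bash
python3 - <<'E'
from mv import *; from scan import place
np.set_printoptions(precision=4,suppress=True)
o,p,R=obs()
P,Rp=place(-30,106,np.array([.58,.1635,0]),dz=.012)
plan(p,R,P,Rp,vmax=.012); plan(P,Rp,P-[0,0,.0015],Rp,n=1)
E
```

```text
n 9 offset [-0.0259  0.0006  0.0148] rot [-0.0003  0.0001 -0.0001]
n 1 offset [-0.0032  0.      0.0019] rot [0. 0. 0.]
```

Emit:
carry_out:
  series:
    - {"offset": [-0.026, 0.0006, 0.0148], "delta_rot": [-0.0003, 0, 0], "claw": 0}
    - {"offset": [-0.026, 0.0006, 0.0148], "delta_rot": [-0.0003, 0, 0], "claw": 0}
    - {"offset": [-0.026, 0.0006, 0.0148], "delta_rot": [-0.0003, 0, 0], "claw": 0}
    - {"offset": [-0.026, 0.0006, 0.0148], "delta_rot": [-0.0003, 0, 0], "claw": 0}
    - {"offset": [-0.026, 0.0006, 0.0148], "delta_rot": [-0.0003, 0, 0], "claw": 0}
    - {"offset": [-0.026, 0.0006, 0.0148], "delta_rot": [-0.0003, 0, 0], "claw": 0}
    - {"offset": [-0.026, 0.0006, 0.0148], "delta_rot": [-0.0003, 0, 0], "claw": 0}
    - {"offset": [-0.026, 0.0006, 0.0148], "delta_rot": [-0.0003, 0, 0], "claw": 0}
    - {"offset": [-0.026, 0.0006, 0.0148], "delta_rot": [-0.0003, 0, 0], "claw": 0}
    - {"offset": [0, 0, 0], "delta_rot": [0, 0, 0], "claw": 0}

```text
t: 14.38
position: [0.5776, 0.1753, 0.0573]
tcp_rot: [-0.4, 0.521, 0.691, 0.301]
force: [-0.6, 0.8, -2.2]
grip_width: 0.0457
finger_force: 29.9
```

Emit:
carry_out:
  series:
    - {"offset": [-0.0065, 0, 0.0038], "delta_rot": [0, 0, 0], "claw": 0}
    - {"offset": [-0.0065, 0, 0.0038], "delta_rot": [0, 0, 0], "claw": 0}
    - {"offset": [0, 0, 0], "delta_rot": [0, 0, 0], "claw": 0}

```text
t: 14.63
position: [0.5789, 0.1752, 0.0544]
tcp_rot: [-0.398, 0.52, 0.692, 0.303]
force: [0.6, 0.6, -1.0]
grip_width: 0.046
finger_force: 29.9
```

```bash
python3 - <<'E'
from mv import *; from scan import place
np.set_printoptions(precision=4,suppress=True)
o,p,R=obs()
P,Rp=place(-30,106,np.array([.58,.1635,0]),dz=0); print(o['t'],p-P,(Rp.inv()*R).as_rotvec(True),o['force'],o['joint_pos'])
E
```

```text
14.6333 [0.0021 0.0007 0.0079] [-0.1533  0.0676 -0.2171] [ 0.6342  0.5951 -0.9784] [-0.323   0.8469  0.6569  1.6354 -1.2461  1.7635  1.038 ]
```

Emit:
carry_out:
  series:
    - {"offset": [0, 0, 0], "delta_rot": [0, 0, 0], "claw": 0}
    - {"offset": [0, 0, 0], "delta_rot": [0, 0, 0], "claw": 0}

```text
t: 14.8
position: [0.5791, 0.1753, 0.055]
tcp_rot: [-0.398, 0.52, 0.692, 0.303]
force: [-0.7, 0.7, -1.4]
grip_width: 0.0458
finger_force: 29.9
```

```bash
python3 - <<'E'
from mv import *; from fit import bottle_pts,hull
o,p,R=obs(); np.set_printoptions(precision=4,suppress=True); print(p,o['force'],o['moment'])
b=shot('side','s4.png'); w=shot('wrist','w4.png'); 
cv2.imwrite('pics/s4z.png',np.hstack([cv2.resize(b['frame'][170:280,230:350][:,:,::-1],(400,366),interpolation=3),cv2.resize(w['frame'][:,:,::-1],(400,366))]))
E
```

```text
[0.5791 0.1753 0.055 ] [-0.749   0.6937 -1.4166] [-1.279  -0.2574 -0.0325]
```

View pics/s4z.png

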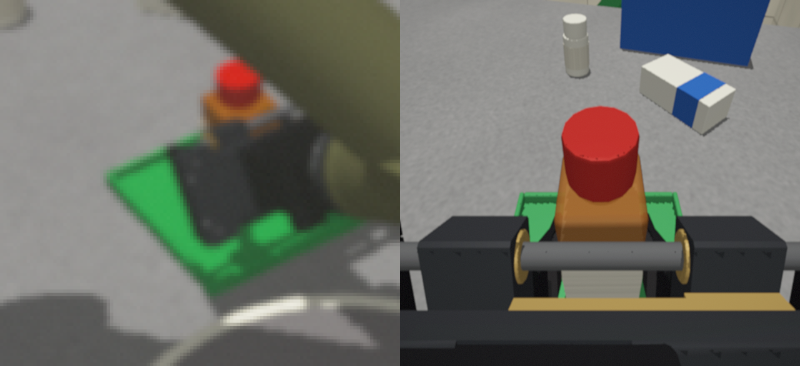

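Emit:
carry_out:
  series:
    - {"offset": [-0.0065, 0, 0.0038], "delta_rot": [0, 0, 0], "claw": 0}
    - {"offset": [0, 0, 0], "delta_rot": [0, 0, 0], "claw": 0}
    - {"offset": [0, 0, 0], "delta_rot": [0, 0, 0], "claw": 0}

```text
t: 15.15
position: [0.5787, 0.1754, 0.0513]
tcp_rot: [-0.399, 0.52, 0.692, 0.303]
force: [-0.3, -0.3, -1.3]
grip_width: 0.0457
finger_force: 29.9
```

Emit:
carry_out:
  series:
    - {"offset": [-0.0043, 0, 0.0025], "delta_rot": [0, 0, 0], "claw": 0}
    - {"offset": [0, 0, 0], "delta_rot": [0, 0, 0], "claw": 0}
    - {"offset": [0, 0, 0], "delta_rot": [0, 0, 0], "claw": 0}

```text
t: 15.4
position: [0.5787, 0.1753, 0.0493]
tcp_rot: [-0.399, 0.52, 0.692, 0.303]
force: [0.1, -0.0, -1.4]
grip_width: 0.0457
finger_force: 29.9
```

Emit:
carry_out:
  series:
    - {"offset": [-0.0033, 0, 0.0019], "delta_rot": [0, 0, 0], "claw": 0}
    - {"offset": [0, 0, 0], "delta_rot": [0, 0, 0], "claw": 0}
    - {"offset": [0, 0, 0], "delta_rot": [0, 0, 0], "claw": 0}

```text
t: 15.65
position: [0.5788, 0.1753, 0.0478]
tcp_rot: [-0.399, 0.52, 0.692, 0.303]
force: [0.0, -0.1, -1.4]
grip_width: 0.046
finger_force: 29.9
```

Emit:
carry_out:
  series:
    - {"offset": [-0.0022, 0, 0.0013], "delta_rot": [0, 0, 0], "claw": 0}
    - {"offset": [0, 0, 0], "delta_rot": [0, 0, 0], "claw": 0}
    - {"offset": [0, 0, 0], "delta_rot": [0, 0, 0], "claw": 0}

```text
t: 15.9
position: [0.5788, 0.1753, 0.0469]
tcp_rot: [-0.399, 0.52, 0.692, 0.303]
force: [0.5, -0.3, -1.8]
grip_width: 0.0459
finger_force: 29.9
```

Emit:
carry_out:
  series:
    - {"offset": [-0.0022, 0, 0.0013], "delta_rot": [0, 0, 0], "claw": 0}
    - {"offset": [0, 0, 0], "delta_rot": [0, 0, 0], "claw": 0}
    - {"offset": [0, 0, 0], "delta_rot": [0, 0, 0], "claw": 0}

```text
t: 16.15
position: [0.5788, 0.1754, 0.0467]
tcp_rot: [-0.399, 0.52, 0.692, 0.303]
force: [-1.4, -1.9, 4.3]
grip_width: 0.0454
finger_force: 29.9
```

Emit:
carry_out:
  series:
    - {"offset": [-0.0022, 0, 0.0013], "delta_rot": [0, 0, 0], "claw": 0}
    - {"offset": [0, 0, 0], "delta_rot": [0, 0, 0], "claw": 0}
    - {"offset": [0, 0, 0], "delta_rot": [0, 0, 0], "claw": 0}

```text
t: 16.4
position: [0.5788, 0.1754, 0.0467]
tcp_rot: [-0.399, 0.519, 0.692, 0.304]
force: [-0.8, -2.8, 7.6]
grip_width: 0.0456
finger_force: 29.9
```

Contact came at z = 0.0467, against a predicted 0.0465. I'll ease off and open the gripper gradually.

Emit:
carry_out:
  series:
    - {"offset": [0.003, 0, -0.0017], "delta_rot": [0, 0, 0], "claw": 0}
    - {"offset": [0, 0, 0], "delta_rot": [0, 0, 0], "claw": 0}
    - {"offset": [0, 0, 0], "delta_rot": [0, 0, 0], "claw": 0.55}
    - {"offset": [0, 0, 0], "delta_rot": [0, 0, 0], "claw": 0.6}
    - {"offset": [0, 0, 0], "delta_rot": [0, 0, 0], "claw": 0.7}
    - {"offset": [0, 0, 0], "delta_rot": [0, 0, 0], "claw": 0.85}
    - {"offset": [0, 0, 0], "delta_rot": [0, 0, 0], "claw": 1}
    - {"offset": [0, 0, 0], "delta_rot": [0, 0, 0], "claw": 1}
    - {"offset": [0, 0, 0], "delta_rot": [0, 0, 0], "claw": 1}
    - {"offset": [0, 0, 0], "delta_rot": [0, 0, 0], "claw": 1}
    - {"offset": [0, 0, 0], "delta_rot": [0, 0, 0], "claw": 1}

```text
t: 17.32
position: [0.5788, 0.1754, 0.0462]
tcp_rot: [-0.399, 0.52, 0.692, 0.303]
force: [-0.2, 0.1, -0.3]
grip_width: 0.0853
finger_force: 0.0
```

```bash
python3 - <<'E'
from mv import *
o,p,R=obs(); np.set_printoptions(precision=4,suppress=True); print(p,o['force'],o['grip_width'])
w=shot('wrist','w5.png')
E
```

```text
[0.5788 0.1754 0.0462] [-0.2127  0.1283 -0.3197] 0.08525138111576704
```

View pics/w5.png

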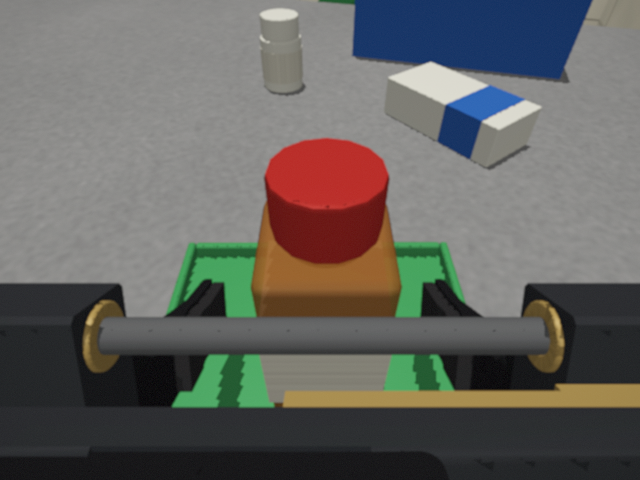

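The bottle stands released at (325,290), with a gap on both sides before the fingers. Retreating along the tool axis, then upward.

Emit:
carry_out:
  series:
    - {"offset": [0, 0, -0.02], "delta_rot": [0, 0, 0], "claw": 1}
    - {"offset": [0, 0, -0.03], "delta_rot": [0, 0, 0], "claw": 1}
    - {"offset": [0, 0, -0.04], "delta_rot": [0, 0, 0], "claw": 1}
    - {"offset": [0, 0, -0.04], "delta_rot": [0, 0, 0], "claw": 1}
    - {"offset": [0, 0, -0.04], "delta_rot": [0, 0, 0], "claw": 1}
    - {"offset": [0, 0, -0.04], "delta_rot": [0, 0, 0], "claw": 1}
    - {"offset": [0.03, 0, -0.05], "delta_rot": [0, 0, 0], "claw": 1}
    - {"offset": [0.05, 0, -0.03], "delta_rot": [0, 0, 0], "claw": 1}
    - {"offset": [0.05, 0, -0.03], "delta_rot": [0, 0, 0], "claw": 1}
    - {"offset": [0.05, 0, -0.03], "delta_rot": [0, 0, 0], "claw": 1}
    - {"offset": [0, 0, 0], "delta_rot": [0, 0, 0], "claw": 1}

```text
t: 18.28
position: [0.6036, 0.0908, 0.1841]
tcp_rot: [-0.396, 0.519, 0.693, 0.305]
force: [0.5, -0.4, 0.6]
grip_width: 0.0871
finger_force: 0.0
```

```bash
python3 - <<'E'
from mv import *
o,p,R=obs(); np.set_printoptions(precision=4,suppress=True); print(p,o['force'])
a=shot('top');b=shot('side')
A=cv2.resize(a['frame'][110:350,90:560][:,:,::-1],(500,255));B=cv2.resize(b['frame'][130:400,200:440][:,:,::-1],(300,338),interpolation=3)
A=cv2.copyMakeBorder(A,0,83,0,0,0); cv2.imwrite('pics/fin.png',np.hstack([A,B]))
E
```

```text
[0.6036 0.0908 0.1841] [ 0.5479 -0.4328  0.6478]
```

View pics/fin.png

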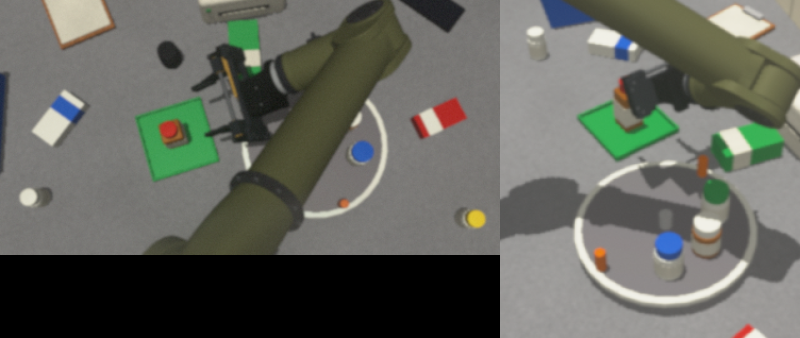

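The bottle stands upright near the middle of the tray, at about (172,133) in the left panel. The three jars are upright on the turntable, the cartons and vials have not moved, and the gripper is clear. Handing in.

```bash
python3 -c "
from bench import sign_off; print(sign_off())"
```

```text
the job is handed in; nothing more can be done
None
```

The bottle is standing cap up near the middle of the green tray, set down gently and released; the jars are still upright on the turntable, the cartons and vials are unmoved, and the job is handed in (no verdict was returned).

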